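# Switch on the guarded output of the gel power supply

## Task

Switch on the power supply that has the red guard: with a fingertip lift its hinged guard up and back, push the toggle beneath it fully over to the back of the supply, then bring the guard back down so that it drops shut over the toggle. Only push with the fingers, gently: pinch or grip nothing, and never force the guard or toggle against its stop. Leave the blue-guarded supply switched off with its guard shut, and everything else on the bench where it stands.

Things in the scene. Friction and masses are not known exactly. Their poses are not given: they have to be found in the camera images.
- red_supply: white bench power supply, 180 deep (x) x 150 wide (y) x 65 mm high, fixed to the bench, lying flat; blue front panel. Origin: centre of its underside; x points from its front to its back, y to its left, z up. On its top: the red guard over a black toggle. The guard hinge line runs along y at x=+34, z=75 mm; the toggle pivots about y at x=0, z=65 mm.
- red_guard (a joint): angle of the red tinted guard: 0 = closed over the toggle, grows as its front is lifted up and over to the back, stop at 1.65 rad (plate upright, about 37 mm behind the hinge line, facing the back). No spring or catch: let go below 0.85 rad it drops shut, above 1.05 rad it falls open and rests on the stop until pushed back from behind past this balance point. 45 g.
- red_guard_lip (a point): middle of the free front edge, on the underside, of the red guard; moves with it, 88 mm from the hinge line. The guard is a rigid hood with open front: top plate 80 (x) x 65 mm, 3 mm thick, closed underside at z=111 mm over the bench, its last 16 mm an opaque lip past the cheeks (edge at x=-46 mm of the supply); two side cheeks, 59 mm apart inside, reach down to the panel.
- red_toggle (a joint): angle of the black toggle under the red guard: 0 = off, leaning 0.4 rad to the front of the supply; 0.8 = on, leaning 0.4 rad to the back. Lever 36 mm long with a black tip 16 mm wide (y), 8 mm thick; about 1.5 to 2.5 N at the tip moves it and it stays where it is left.
- red_toggle_tip (a point): middle of the tip end of the toggle under the red guard; moves with the toggle
- blue_supply: white bench power supply, 180 deep (x) x 150 wide (y) x 65 mm high, fixed to the bench, lying flat; blue front panel. Origin: centre of its underside; x points from its front to its back, y to its left, z up. On its top: the blue guard over a black toggle. The guard hinge line runs along y at x=+34, z=75 mm; the toggle pivots about y at x=0, z=65 mm.
- blue_guard (a joint): angle of the blue tinted guard: 0 = closed over the toggle, grows as its front is lifted up and over to the back, stop at 1.65 rad (plate upright, about 37 mm behind the hinge line, facing the back). No spring or catch: let go below 0.85 rad it drops shut, above 1.05 rad it falls open and rests on the stop until pushed back from behind past this balance point. 45 g.
- blue_guard_lip (a point): middle of the free front edge, on the underside, of the blue guard; moves with it, 88 mm from the hinge line. The guard is a rigid hood with open front: top plate 80 (x) x 65 mm, 3 mm thick, closed underside at z=111 mm over the bench, its last 16 mm an opaque lip past the cheeks (edge at x=-46 mm of the supply); two side cheeks, 59 mm apart inside, reach down to the panel.
- blue_toggle (a joint): angle of the black toggle under the blue guard: 0 = off, leaning 0.4 rad to the front of the supply; 0.8 = on, leaning 0.4 rad to the back. Lever 36 mm long with a black tip 16 mm wide (y), 8 mm thick; about 1.5 to 2.5 N at the tip moves it and it stays where it is left.
- blue_toggle_tip (a point): middle of the tip end of the toggle under the blue guard; moves with the toggle
- dish_stack: stack of three culture dishes, 92 mm diameter, 45 mm high, loose; origin under its centre
- dish: single culture dish, 92 mm diameter, 15 mm high, loose; origin under its centre
- marker: marker pen lying on the bench along its x axis, 120 mm long, 14 mm thick, loose; origin on the bench under its middle
- tube_rack: green rack with glass tubes, 60 x 140 mm, 104 mm high, loose; origin under its centre
- reagent: reagent bottle, 60 mm diameter, 120 mm high, blue cap, loose; origin under its centre
- tape_roll: roll of tape lying flat, 90 mm diameter, 50 mm high, loose; origin under its centre

How it is judged:
On the way, in this order (a step that is already met when the one before it is completed fails the run):
1. the red guard is lifted (past 0.45 rad) while its toggle is still off (value of joint red_guard above 0.45 rad and value of joint red_toggle below 0.3 rad), for 0.05 s.
2. the toggle is flipped on (past 0.62 of 0.8 rad) with the guard still raised (value of joint red_toggle above 0.62 rad and value of joint red_guard above 0.2 rad), for 0.05 s.
3. the red guard is shut again over the toggle that stays on (value of joint red_guard below 0.06 rad and value of joint red_toggle above 0.62 rad), for 0.2 s.
At the end, for the whole second after the job is handed in: The toggle under the red guard is on (past 0.62 of its 0.8 rad), the red guard is shut (within 0.06 rad) and at rest; the blue guard is shut (within 0.06 rad) with its toggle off (under 0.2 rad); every loose thing is within 30 mm of where it started (all of step 3 and velocity of joint red_guard between -0.1 and 0.1 rad/s and value of joint blue_toggle below 0.2 rad and value of joint blue_guard below 0.06 rad and distance of each of dish_stack, dish, marker, tube_rack, reagent, tape_roll from where it was at the start of the episode below 0.03 m); the robot touches nothing.
It fails at once if the red guard is pinched or forced (finger force over 25 N) (contact force between the fingers and red_guard above 25 N).
It fails at once if the toggle is pinched or forced (finger force over 30 N) (contact force between the fingers and red_toggle above 30 N).
It fails at once if the blue-guarded supply's guard is opened (past 0.25 rad) or its toggle moved (past 0.2 rad) (value of joint blue_guard above 0.25 rad or value of joint blue_toggle above 0.2 rad).
It fails at once if a loose thing on the bench is lifted, carried or knocked more than 30 mm (distance of any of dish_stack, dish, marker, tube_rack, reagent, tape_roll from where it was at the start of the episode above 0.03 m).
It also fails if it takes over 54 s, if anything falls off the work surface, if the arm or the gripper's body presses on something with over 40 N, if the wrist force passes 120 N, or if a joint passes its speed limit or range.

## Robot

A 6-joint arm with a two-finger parallel gripper is mounted at the origin on the work surface. World frame = base frame: x ahead of the robot, y to its left, z up, the work surface at z = 0. Lengths are in m, angles in rad, forces in N, time in s.
With the tool pointing down it reaches from about 0.325 to 1 m from the base axis. Payload 5.1 kg.
Tool frame: the origin (TCP) lies on the mounting face of the last link; the fingertips stand 173 mm ahead of it and the grasp point (between the pads) lies 155 mm ahead of it (manip.grasp_offset is the distance from the TCP to the grasp point, in m); z points along the fingers, y is the line along which they close (so a half turn about z gives the same grasp; the last joint's range is limited). The gripper opens to 85 mm and grips with 20 to 120 N. Pads are 22 mm wide; open, the fingers measure 114 mm over their backs; the gripper's body (76 mm by 85 mm) begins 54 mm behind the grasp point. The pads swing forward as they close: fully open they stand 13 mm farther back than shut.
Start: joints at [-0.083, 0.124, 1.65, -0, 1.367, -0.083], TCP at [0.65, -0, 0.405] pointing down, gripper open.
Joint ranges: [-2.61, 2.61], [-1.02, 2.33], [0.03, 2.71], [-1.35, 4.49], [0.32, 2.68], [-2.91, 2.91]. Speed limits (rad/s): [2.57, 2.57, 3.14, 3.14, 3.14, 3.14].

## Interface

Orientations are given as a unit quaternion [w, x, y, z].
In Python, from cell import manip, vision gives the robot as it stands.
- The arm moves only by the tool move_arm, never from a script. Its argument "increments" is a list that holds one entry, the list of rows, each a list of 7 numbers: the shift along the tool's x, y, z in cm, then the turn, a rotation vector about the tool's x, y, z in degrees, then the finger opening in cm, from 0 to 8.54. A call has 1 to 12 rows; each row shifts and turns the commanded pose from where the row before left it, along the tool's axes as they then stand; what a row does not reach is not made up. A row lasts 1/8 s, in which the tool goes at most 62.5 mm and 10.7 degrees, less where a joint would pass 70% of its speed; a pose out of reach is approached as far as the arm can. A call is refused whole if a number of a shift passes 6.25 or a number of a turn 10.7, either way. A call with a gripper value outside its range is refused whole. The fingers move at their own pace and stop on an object; the grip force is fixed at half the most. Time passes only in rows, so rows that do not move let the fingers close. It gives the time, the measured TCP pose, the force, the opening and the grip force at its end, in the units of the state.
- manip.observe(): the state, without advancing time (a new reading comes with each control period).
- vision.read_camera(name): name is "scene" or "side" or "wrist"; returns a dict with "image" (384x512x3 uint8, red, green, blue), "vfov" (degrees; the focal length in pixels is half the picture's height over the tangent of half this angle, whatever the lens; pixels are square), "cx", "cy" (the principal point, pixels), "origin" and "rotation" of the camera in the world. Camera axes: x right, y down, z forward; pixel columns grow to the right and rows downward; lengths in m; the calibration is good to about 2 mm. A picture is of the moment at which its call begins. There is no depth.
- manip.hand_in(): hands the job in; it is judged then, once.
Trained networks look in a picture, given as the dict that the camera call returned (one of the last four; its "shot" number tells which), for a name from the list of things; names that differ only in an ending like _2 or _b are one class to them, and where a whole thing is asked for, a point or a joint stands for the part that bears it (a point fixed in the world has none). Each returns a list of dicts, best first, with "p" (0 to 1); they miss things now and then, are a little off and sometimes report something else, mostly with a low value. They report only what shows in the picture. A call takes as long as a camera call.
- vision.spot_in(picture, thing): "centre" ([x, y, z] in m, in world coordinates, good to about 4 mm: the middle of the surface that is visible of it).
- vision.cut_out(picture, thing): "region" (384x512 bool, what is visible of it).
The state is a dict: "time_s": time; "joint_pos": joint angles; "joint_vel": joint speeds; "joint_efforts": joint torques, N m; "position": TCP position; "orientation": TCP orientation; "contact_force": force on the tool from outside, world axes, zero at the start; "ft_torque": the same for the moment, N m; "width": finger opening in m; "grip_force": force on a finger pad.
Only numpy, scipy, OpenCV 4.12 (cv2) and the standard library are available. Lean on these libraries where they do the work, as an engineer would, in place of code of your own. Each camera call takes 0.05 s, during which the arm holds its last target. There are 200 camera calls.

## Working session

There is one attempt and no reset: what is moved stays moved. The work goes in short steps, Python scripts to look and compute and a tool call to move; the robot and the scene stay as the last step left them, time stands still between calls to the robot, and variables do not carry over. Pictures are saved under pics/ and viewed, at most 10 in all, crops included, and the job is handed in when it is done.

Besides the shell and the picture viewer there is one more tool, called after "Emit:" by a JSON object that holds its "name" and its "arguments", one argument or row to a line. move_arm: Moves the arm, as the interface text tells. Its arguments: {"type":"object","properties":{"increments":{"type":"array"}},"required":["increments"]}

```bash
mkdir -p pics; cat > h.py <<'E'
import numpy as np, cv2
from cell import manip, vision
def proj(c,P):
    f=192/np.tan(np.radians(c['vfov'])/2); R=np.array(c['rotation']); q=(np.atleast_2d(P)-c['origin'])@R
    return np.c_[c['cx']+f*q[:,0]/q[:,2], c['cy']+f*q[:,1]/q[:,2]]
def back(c,uv,z):
    f=192/np.tan(np.radians(c['vfov'])/2); uv=np.atleast_2d(uv)
    d=np.c_[(uv-[c['cx'],c['cy']])/f,np.ones(len(uv))]@np.array(c['rotation']).T
    o=np.array(c['origin']); return o+d*((z-o[2])/d[:,2])[:,None]
def save(c,n): cv2.imwrite('pics/'+n+'.png',np.ascontiguousarray(c['image'][:,:,::-1]))
E
python3 - <<'E'
from h import *
s=manip.observe(); print(s['position'],s['orientation'],s['width'],s['contact_force'])
ims=[]
for n in ['scene','side','wrist']:
    c=vision.read_camera(n); ims.append(c['image']); print(n,np.round(c['origin'],3),c['vfov'],np.round(c['rotation'],2).tolist())
    for t in ['red_supply','red_guard','red_guard_lip','red_toggle_tip','blue_supply','blue_guard','blue_guard_lip','dish_stack','dish','marker','tube_rack','reagent','tape_roll']:
        print(' ',t,[(round(d['p'],2),np.round(d['centre'],3).tolist()) for d in vision.spot_in(c,t)[:2]])
a=np.vstack([np.hstack(ims[:2])])
cv2.imwrite('pics/a.png',cv2.resize(a,(800,300),interpolation=cv2.INTER_AREA)[:,:,::-1]); cv2.imwrite('pics/w.png',ims[2][:,:,::-1])
cv2.imwrite('pics/s.png',ims[0][:,:,::-1]);cv2.imwrite('pics/d.png',ims[1][:,:,::-1])
E
```

```text
[ 6.49738642e-01 -2.95914504e-08  4.03459886e-01] [-7.84475823e-04  7.07098765e-01  7.07114036e-01 -6.79417699e-04] 0.08561184153739555 [0.31141908 0.01353277 0.51129436]
scene [1.382 0.332 0.801] 54.783349696228875 [-0.24, 0.5, 0.75, -0.36]
  red_supply [(0.95, [0.603, 0.195, 0.063])]
  red_guard [(0.87, [0.564, 0.193, 0.114]), (0.23, [0.551, -0.17, 0.114])]
  red_guard_lip [(0.63, [0.573, 0.196, 0.116])]
  red_toggle_tip []
  blue_supply [(0.78, [0.58, -0.152, 0.064])]
  blue_guard [(0.66, [0.548, -0.168, 0.114])]
  blue_guard_lip [(0.9, [0.548, -0.165, 0.114])]
  dish_stack [(0.69, [0.422, 0.012, 0.043])]
  dish [(0.85, [0.373, 0.265, 0.015])]
  marker []
  tube_rack [(0.87, [0.806, -0.061, 0.061])]
  reagent [(0.93, [0.582, 0.395, 0.068])]
  tape_roll [(0.97, [0.532, -0.406, 0.037])]
side [ 0.353 -0.971  1.108] 46.965864081273466 [-0.37, 0.92, -0.1, 0.04]
  red_supply [(0.83, [0.553, 0.147, 0.058])]
  red_guard [(0.81, [0.556, 0.165, 0.113])]
  red_guard_lip [(0.85, [0.557, 0.162, 0.113])]
  red_toggle_tip [(0.56, [0.556, 0.164, 0.115]), (0.39, [0.533, -0.218, 0.066])]
  blue_sup
[... 314 characters left out ...]
0.67, [0.557, 0.373, 0.063])]
  tape_roll [(0.95, [0.52, -0.431, 0.047])]
wrist [0.65  0.069 0.374] 69.39027956386751 [0.14, 0.99, -0.0, 0.0]
  red_supply [(0.61, [0.577, 0.142, 0.065])]
  red_guard [(0.77, [0.569, 0.151, 0.103])]
  red_guard_lip [(0.81, [0.576, 0.152, 0.106])]
  red_toggle_tip [(0.2, [0.568, 0.154, 0.1])]
  blue_supply [(0.93, [0.578, -0.128, 0.059])]
  blue_guard [(0.59, [0.562, -0.153, 0.103])]
  blue_guard_lip [(0.96, [0.563, -0.146, 0.101])]
  dish_stack [(0.64, [0.417, 0.006, 0.05]), (0.52, [0.385, -0.178, 0.015])]
  dish []
  marker [(0.55, [0.387, -0.178, 0.015]), (0.39, [0.576, -0.129, 0.063])]
  tube_rack [(0.77, [0.782, -0.037, 0.063])]
  reagent []
  tape_roll []
```

View pics/s.png

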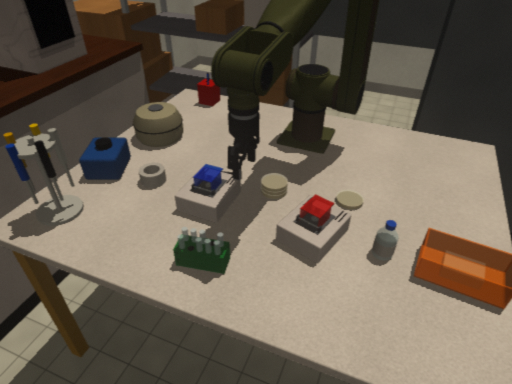

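View pics/d.png

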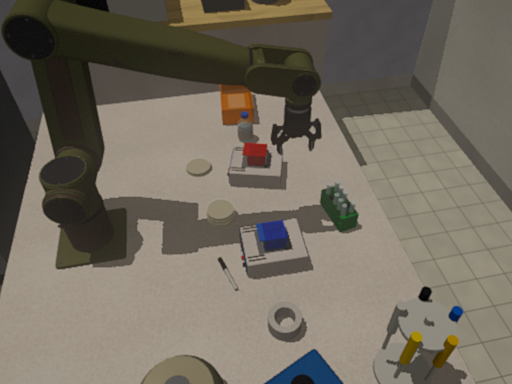

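The scene shows the red supply at about (315,225) and the blue at (210,190). The side view has red at (257,165) and blue at (273,245). Next I need the yaw and the front direction from the wrist picture.

```bash
python3 - <<'E'
from h import *
s=cv2.imread('pics/s.png');d=cv2.imread('pics/d.png');w=cv2.imread('pics/w.png')
a=cv2.resize(s[185:260,270:360],(400,333),interpolation=3); b=cv2.resize(d[135:195,220:292],(400,333),interpolation=3)
top=np.hstack([a,b]); bot=cv2.resize(w,(356,267)); 
im=np.zeros((600,800,3),np.uint8); im[:333]=top; im[333:,:356]=bot
cv2.imwrite('pics/m.png',im)
for n in ['scene','side','wrist']:
    c=vision.read_camera(n); print(n,c['cx'],c['cy'],[k for k in c])
    for t in ['red_supply','red_guard','red_guard_lip']:
        r=vision.cut_out(c,t)
        if not r: continue
        m=r[0]['region']; ys,xs=np.nonzero(m); bx=cv2.boxPoints(cv2.minAreaRect(np.c_[xs,ys].astype(np.float32)))
        print(t,round(r[0]['p'],2),m.sum(),xs.min(),xs.max(),ys.min(),ys.max(),np.round(back(c,bx,.112),3)[:,:2].tolist())
E
```

```text
scene 257.0014239208309 193.62799078371975 ['image', 'vfov', 'cx', 'cy', 'origin', 'rotation', 'shot']Traceback (most recent call last):
  File "<stdin>", line 13, in <module>
  File "h.py", line 8, in back
    d=np.c_[(uv-[c['cx'],c['cy']])/f,np.ones(len(uv))]@np.array(c['rotation']).T
      ~~~~~~~~~~~~~~~~~~~~~~~~~~~~~~~~~~~~~~~~~~~~~~~~^~~~~~~~~~~~~~~~~~~~~~~~~~
ValueError: matmul: Input operand 1 has a mismatch in its core dimension 0, with gufunc signature (n?,k),(k,m?)->(n?,m?) (size 4 is different from 3)
```

View pics/m.png

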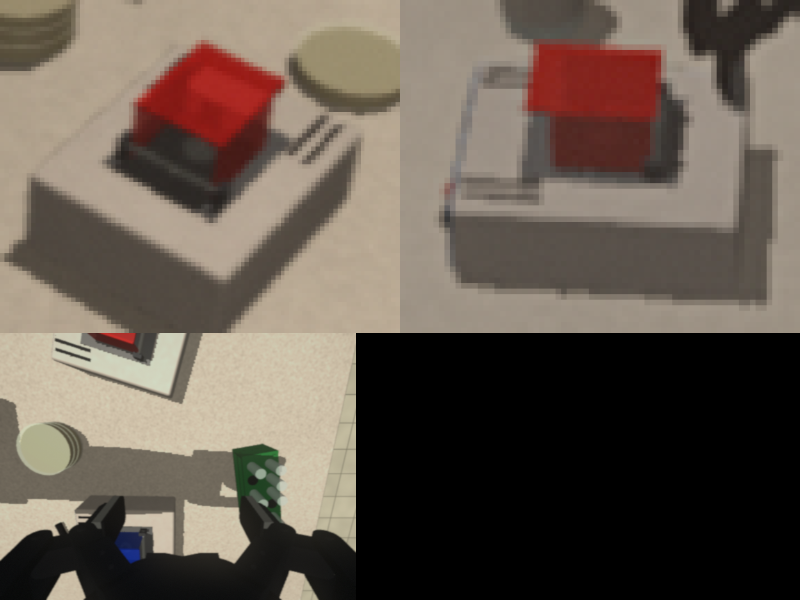

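View pics/w.png

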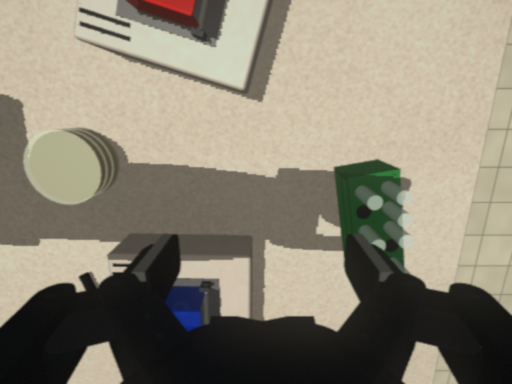

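The front faces the robot: the vents are on the -x side and the lip overhangs towards it. The red supply is yawed clockwise by roughly 15° (wrist image edge from (80,40) to (245,90)). I'll move the wrist camera over it and fit the box.

Emit:
{"name": "move_arm", "arguments": {
  "increments": [
    [[4.5,-2.5,0,0,0,0,0],[4.5,-2.5,0,0,0,0,0],[4,-2,0,0,0,0,0],[0,0,0,0,0,0,0],[0,0,0,0,0,0,0]]
  ]
}}

```text
time_s: 2.82
position: [0.5801, 0.1299, 0.4049]
orientation: [0.0, 0.707, 0.707, 0.0]
contact_force: [0.0, -0.0, -0.2]
width: 0.0004
grip_force: 0.0
```

```bash
sed -i 's/^import numpy as np, cv2/import numpy as np, cv2\nfrom scipy.spatial.transform import Rotation as Rn/; s/np.array(c\[.rotation.\])/Rn.from_quat(np.roll(c["rotation"],-1)).as_matrix()/' h.py
python3 - <<'E'
from h import *
c=vision.read_camera('wrist'); save(c,'w2'); np.save('w2.npy',c,allow_pickle=True)
for t in ['red_supply','red_guard','red_guard_lip']:
    for r in vision.cut_out(c,t)[:1]:
        m=r['region']; ys,xs=np.nonzero(m); bx=cv2.boxPoints(cv2.minAreaRect(np.c_[xs,ys].astype(np.float32)))
        print(t,round(r['p'],2),m.sum(),np.round(bx).tolist(),np.round(back(c,bx,.065 if t=='red_supply' else .114),3)[:,:2].tolist())
for n in ['scene','side','wrist']:
    c=vision.read_camera(n)
    print(n,np.round(proj(c,[[.43,.01,.045],[.575,.175,.065]])))
E
```

```text
red_supply 0.88 23314 [[139.0, 158.0], [183.0, 22.0], [350.0, 77.0], [306.0, 213.0]] [[0.442, 0.148], [0.502, 0.283], [0.672, 0.233], [0.632, 0.082]]
red_guard 0.96 6509 [[185.0, 143.0], [206.0, 73.0], [295.0, 99.0], [274.0, 170.0]] [[0.509, 0.17], [0.532, 0.231], [0.609, 0.209], [0.591, 0.145]]
red_guard_lip 0.97 6632 [[186.0, 145.0], [206.0, 74.0], [296.0, 99.0], [276.0, 171.0]] [[0.509, 0.168], [0.532, 0.23], [0.611, 0.209], [0.594, 0.144]]
scene [[274. 184.]
 [310. 219.]]
side [[226. 204.]
 [260. 161.]]
wrist [[149. 259.]
 [257. 133.]]
```

View pics/w2.png

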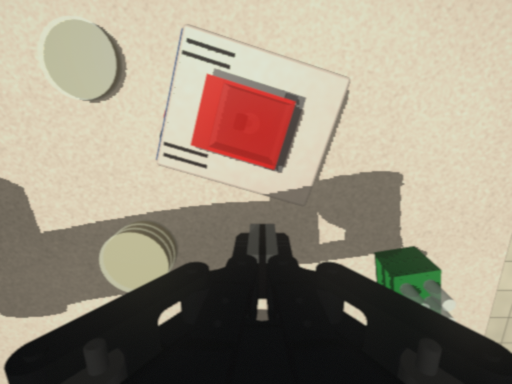

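The wrist picture shows the supply top corners at (182,25), (350,78), (305,205) and (158,163), with the lip edge from (192,147) to (209,74). I'll fit the pose from these.

```bash
python3 - <<'E'
from h import *
from scipy.optimize import least_squares
c=np.load('w2.npy',allow_pickle=True).item()
M=np.array([[-90,75,65],[90,75,65],[90,-75,65],[-90,-75,65],[-46,-32.5,114],[-46,32.5,114],[34,32.5,114],[34,-32.5,114]])/1e3
U=np.array([[182,25],[350,78],[305,205],[158,163],[192,147],[209,74],[297,98],[275,171]])
def W(p,M): 
    s,k=np.sin(p[2]),np.cos(p[2]); return M@np.array([[k,s,0],[-s,k,0],[0,0,1]])+[p[0],p[1],0]
r=least_squares(lambda p:(proj(c,W(p,M))-U).ravel(),[.57,.18,-.25],loss='soft_l1')
p=r.x; print(p.round(4),np.degrees(p[2]),np.round(proj(c,W(p,M))-U,1).tolist())
np.save('pose.npy',p)
for q in [[-.046,0,.111],[.034,0,.075],[0,0,.065]]: print(W(p,np.array([q])).round(4))
# joint-fit check: 2 offsets
for n in ['scene','side']:
    cc=vision.read_camera(n); im=cc['image'].copy()
    for u in proj(cc,W(p,M)): cv2.circle(im,tuple(np.round(u).astype(int)),1,(0,255,0),-1)
    v=proj(cc,[[p[0],p[1],.08]])[0].astype(int); cr=im[v[1]-45:v[1]+45,v[0]-50:v[0]+50]
    a=cv2.resize(cr,(400,360),interpolation=cv2.INTER_NEAREST); out=a if n=='scene' else np.hstack([out,a])
cv2.imwrite('pics/chk.png',out[:,:,::-1])
E
```

```text
[ 0.5683  0.1856 -0.2783] -15.945971829589126 [[1.4, -1.7], [3.5, -1.2], [2.7, 2.7], [-1.1, 3.6], [0.4, -0.6], [-1.0, 0.5], [-1.8, 2.9], [-0.6, -1.6]]
[[0.5241 0.1983 0.111 ]]
[[0.601  0.1763 0.075 ]]
[[0.5683 0.1856 0.065 ]]
```

View pics/chk.png

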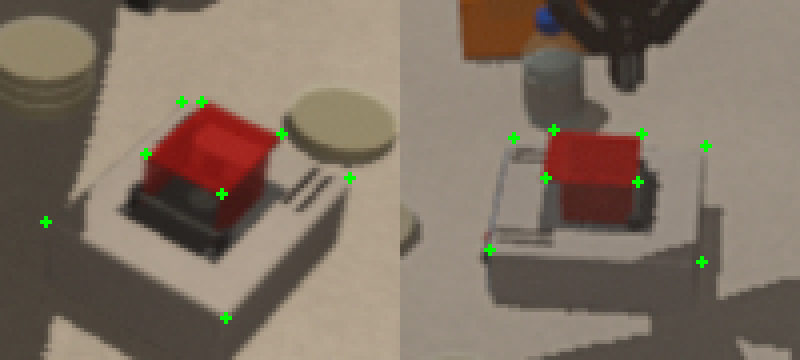

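The fit agrees with all three views: supply at (0.568, 0.186), yaw −16°. Next: align the tool, tilt it 25° forward, and go in front of the lip.

Emit:
{"name": "move_arm", "arguments": {
  "increments": [
    [[0,0,0,0,0,8,0],[0,0,0,0,0,8,0],[1,0,0,-8.3,0,0,0],[1,0,0,-8.3,0,0,0],[1,0,0,-8.4,0,0,0],[1,-4.5,0,0,0,0,0],[1,-4.5,0,0,0,0,0],[0,-4.5,0,0,0,0,0],[0,-4.5,0,0,0,0,0],[0,-4.5,0,0,0,0,0],[0,0,0,0,0,0,0],[0,0,0,0,0,0,0]]
  ]
}}

```text
time_s: 4.78
position: [0.3983, 0.2344, 0.3105]
orientation: [0.173, 0.78, 0.588, 0.131]
contact_force: [0.8, -0.4, 0.3]
width: 0.0002
grip_force: 0.0
```

```bash
cat >> h.py <<'E'
def where():
    s=manip.observe(); p=np.load('pose.npy'); k,n=np.cos(p[2]),np.sin(p[2]); S=np.array([[k,-n,0],[n,k,0],[0,0,1]])
    o=np.r_[p[:2],0]; R=Rn.from_quat(np.roll(s['orientation'],-1)).as_matrix()
    t=np.array(s['position'])+.173*R[:,2]
    print('t',s['time_s'],'tip s mm',np.round(1e3*(t-o)@S,1),'tool z',np.round(R[:,2]@S,3),'tool x',np.round(R[:,0]@S,3),'F',np.round(np.array(s['contact_force'])@S,2))
E
python3 -c "
from h import *
where()"
```

```text
t 4.775 tip s mm [-103.5    0.3  153.9] tool z [ 0.424  0.001 -0.906] tool x [0.001 1.    0.001] F [ 0.85 -0.2   0.28]
```

Emit:
{"name": "move_arm", "arguments": {
  "increments": [
    [[0,0,3.4,0,0,0,0],[0,0,3.4,0,0,0,0],[0,0,0,0,0,0,0],[0,0.55,0.25,0,0,0,0],[0,0.55,0.25,0,0,0,0],[0,0.55,0.25,0,0,0,0],[0,0.45,0.2,0,0,0,0],[0,0,0,0,0,0,0],[0,0,0,0,0,0,0]]
  ]
}}

```text
time_s: 5.9
position: [0.4474, 0.2199, 0.2481]
orientation: [0.173, 0.78, 0.588, 0.13]
contact_force: [-0.4, -0.1, -0.1]
width: -0.0003
grip_force: 0.1
```

```bash
python3 - <<'E'
from h import *
where()
c=vision.read_camera('wrist'); d=vision.read_camera('side')
p=np.load('pose.npy'); v=proj(d,[[p[0],p[1],.1]])[0].astype(int)
im=np.hstack([cv2.resize(c['image'],(440,330)),cv2.resize(d['image'][v[1]-40:v[1]+40,v[0]-48:v[0]+48],(360,330)[::1] if 0 else (360,330),interpolation=cv2.INTER_CUBIC)])
cv2.imwrite('pics/lip.png',im[:,:,::-1])
E
```

```text
t 5.9 tip s mm [-52.6  -0.3  91.3] tool z [ 0.422 -0.001 -0.906] tool x [ 0.001  1.    -0.   ] F [-0.34 -0.24 -0.06]
```

View pics/lip.png

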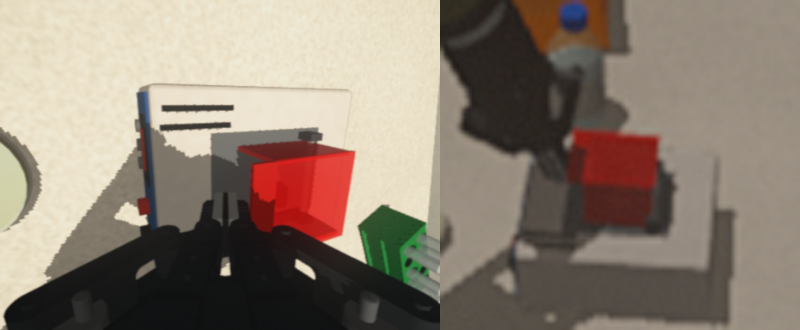

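The fingers stand just in front of the lip and centred on it (fingertip about (215,205), lip edge about (250,200)). Now I lift along the arc.

Emit:
{"name": "move_arm", "arguments": {
  "increments": [
    [[0,0.7,0.3,0,0,0,0],[0,0.55,-0.35,0,0,0,0],[0,0.55,-0.35,0,0,0,0],[0,0.55,-0.35,0,0,0,0],[0,0.55,-0.35,0,0,0,0],[0,0.65,-0.2,0,0,0,0],[0,0.65,-0.2,0,0,0,0],[0,0.65,-0.2,0,0,0,0],[0,0.65,-0.2,0,0,0,0]]
  ]
}}

```text
time_s: 7.12
position: [0.4881, 0.2083, 0.289]
orientation: [0.173, 0.78, 0.588, 0.13]
contact_force: [-0.6, 0.3, -1.0]
width: -0.0
grip_force: 0.0
```

```bash
python3 - <<'E'
from h import *
where()
c=vision.read_camera('wrist'); d=vision.read_camera('side')
p=np.load('pose.npy'); v=proj(d,[[p[0],p[1],.1]])[0].astype(int)
im=np.hstack([cv2.resize(c['image'],(440,330)),cv2.resize(d['image'][v[1]-40:v[1]+40,v[0]-48:v[0]+48],(360,330),interpolation=cv2.INTER_CUBIC)])
cv2.imwrite('pics/lift.png',im[:,:,::-1])
E
```

```text
t 7.125 tip s mm [-10.3  -0.3 132.2] tool z [ 0.423 -0.    -0.906] tool x [ 0.001  1.    -0.   ] F [-0.67  0.15 -0.95]
```

View pics/lift.png

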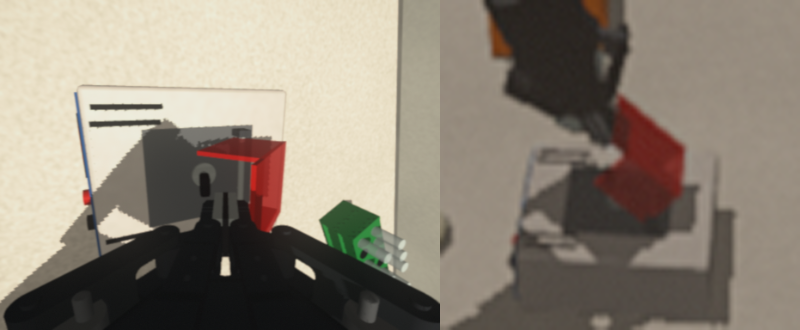

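The guard is up about 0.7 rad on the fingertip (side crop, lip near (615,100)) and the toggle is still off. I continue past the balance point, then back off.

Emit:
{"name": "move_arm", "arguments": {
  "increments": [
    [[0,0.6,0.1,0,0,0,0],[0,0.6,0.15,0,0,0,0],[0,0.6,0.15,0,0,0,0],[0,0.6,0.2,0,0,0,0],[0,0.6,0.2,0,0,0,0],[0,0.6,0.2,0,0,0,0],[0,0.6,0.2,0,0,0,0],[0,0.6,0.2,0,0,0,0],[0,0,0,0,0,0,0],[0,0,0,0,0,0,0]]
  ]
}}

```text
time_s: 8.48
position: [0.5352, 0.1948, 0.2962]
orientation: [0.173, 0.78, 0.588, 0.13]
contact_force: [-0.5, -0.6, -0.7]
width: -0.0003
grip_force: 0.0
```

```bash
python3 - <<'E'
from h import *
where()
c=vision.read_camera('scene'); d=vision.read_camera('side')
p=np.load('pose.npy'); 
o=[]
for k in (c,d):
    v=proj(k,[[p[0],p[1],.1]])[0].astype(int); o.append(cv2.resize(k['image'][v[1]-40:v[1]+40,v[0]-48:v[0]+48],(400,333),interpolation=cv2.INTER_CUBIC))
cv2.imwrite('pics/open.png',np.hstack(o)[:,:,::-1])
E
```

```text
t 8.475 tip s mm [ 38.7  -0.4 139.4] tool z [ 0.422 -0.    -0.906] tool x [ 0.001  1.    -0.   ] F [-0.3  -0.67 -0.69]
```

View pics/open.png

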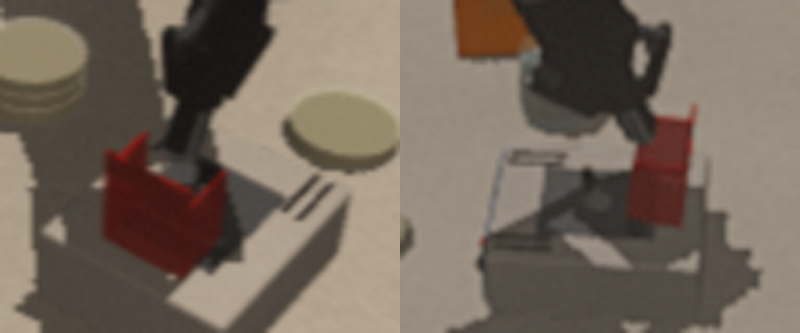

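The guard rests fully open. Next I go back in front of the toggle and down, then push.

Emit:
{"name": "move_arm", "arguments": {
  "increments": [
    [[0,-3.8,-1.8,0,0,0,0],[0,-3.8,-1.8,0,0,0,0],[0,-0.8,1.6,0,0,0,0],[0,-0.8,1.6,0,0,0,0],[0,-0.7,1.7,0,0,0,0],[0,0,0,0,0,0,0],[0,0.6,0.3,0,0,0,0],[0,0.6,0.3,0,0,0,0],[0,0.6,0.3,0,0,0,0],[0,0,0,0,0,0,0]]
  ]
}}

```text
time_s: 9.82
position: [0.4743, 0.2124, 0.2427]
orientation: [0.173, 0.78, 0.587, 0.131]
contact_force: [-0.2, -0.3, 0.3]
width: -0.0002
grip_force: 0.0
```

```bash
python3 -c "
from h import *
where()"
```

```text
t 9.825 tip s mm [-24.5  -0.2  85.9] tool z [ 0.423 -0.    -0.906] tool x [0.002 1.    0.001] F [-0.06 -0.38  0.33]
```

Push 18 mm in +x in small steps (per 4 mm: y 0.36, z 0.17).

Emit:
{"name": "move_arm", "arguments": {
  "increments": [
    [[0,0.36,0.17,0,0,0,0],[0,0.36,0.17,0,0,0,0],[0,0.36,0.17,0,0,0,0],[0,0.36,0.17,0,0,0,0],[0,0,0,0,0,0,0]]
  ]
}}

```text
time_s: 10.45
position: [0.4892, 0.208, 0.2421]
orientation: [0.173, 0.78, 0.587, 0.13]
contact_force: [0.4, -0.3, -0.3]
width: -0.0002
grip_force: 0.0
```

```bash
python3 - <<'E'
from h import *
where()
o=[]; p=np.load('pose.npy')
for n in ('wrist','side'):
    k=vision.read_camera(n)
    v=proj(k,[[p[0],p[1],.1]])[0].astype(int); w,h=(48,40) if n=='side' else (120,100); v=np.clip(v,[w,h],[512-w,384-h])
    o.append(cv2.resize(k['image'][v[1]-h:v[1]+h,v[0]-w:v[0]+w],(400,333),interpolation=cv2.INTER_CUBIC))
    print([(round(r['p'],2),np.round(r['centre'],3)) for r in vision.spot_in(k,'red_toggle_tip')[:2]])
cv2.imwrite('pics/tog.png',np.hstack(o)[:,:,::-1])
E
```

```text
t 10.45 tip s mm [-9.  -0.3 85.3] tool z [ 0.423 -0.    -0.906] tool x [0.001 1.    0.   ] F [ 0.45 -0.17 -0.33]
[(0.9, array([0.572, 0.188, 0.098])), (0.4, array([0.638, 0.163, 0.129]))]
[]
```

View pics/tog.png

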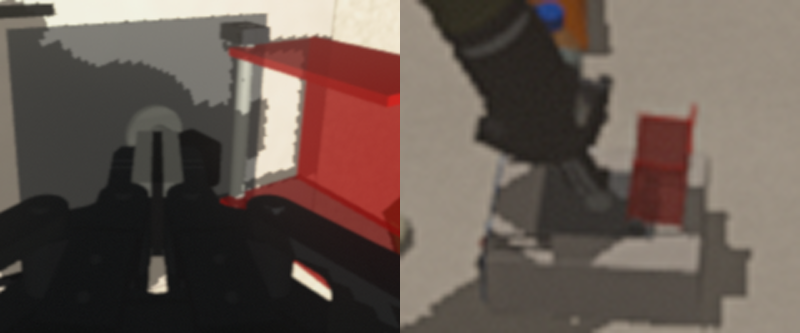

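The toggle tip is at s_x≈+3 mm, about halfway over (fingertips at (155,140) in the crop, tip right of them). I'll keep pushing in small steps, with force and the detected tip position as the checks.

Emit:
{"name": "move_arm", "arguments": {
  "increments": [
    [[0,0.27,0.13,0,0,0,0],[0,0.27,0.13,0,0,0,0],[0,0,0,0,0,0,0]]
  ]
}}

```text
time_s: 11.02
position: [0.4946, 0.2064, 0.2416]
orientation: [0.173, 0.78, 0.588, 0.13]
contact_force: [-1.5, 0.6, -0.6]
width: 0.0003
grip_force: 0.6
```

```bash
cat > t.py <<'E'
from h import *
where(); p=np.load('pose.npy')
for n in ('wrist','scene','side'):
    k=vision.read_camera(n)
    for t in ('red_toggle_tip','red_guard_lip'):
        for r in vision.spot_in(k,t)[:1]:
            d=np.array(r['centre'])-[p[0],p[1],0]; print(n,t,round(r['p'],2),'sx %.1f sy %.1f z %.1f'%tuple(1e3*np.array([d[0]*np.cos(p[2])+d[1]*np.sin(p[2]),-d[0]*np.sin(p[2])+d[1]*np.cos(p[2]),d[2]])))
E
python3 t.py
```

```text
t 11.025 tip s mm [-3.5 -0.4 84.8] tool z [ 0.422 -0.001 -0.907] tool x [ 0.001  1.    -0.   ] F [-1.58  0.2  -0.57]
wrist red_toggle_tip 0.69 sx 9.1 sy 4.3 z 95.1
wrist red_guard_lip 0.83 sx 72.6 sy 0.4 z 130.8
scene red_guard_lip 0.77 sx 70.2 sy 8.1 z 118.3
side red_toggle_tip 0.73 sx 54.7 sy -33.1 z 111.3
side red_guard_lip 0.89 sx 55.6 sy -29.1 z 111.8
```

Emit:
{"name": "move_arm", "arguments": {
  "increments": [
    [[0,0.18,0.08,0,0,0,0],[0,0.18,0.08,0,0,0,0],[0,0,0,0,0,0,0]]
  ]
}}

```text
time_s: 11.85
position: [0.4971, 0.206, 0.2419]
orientation: [0.171, 0.781, 0.587, 0.128]
contact_force: [-16.7, 4.4, 9.6]
width: 0.0001
grip_force: 9.7
```

```bash
python3 t.py
```

```text
t 11.85 tip s mm [-1.7 -0.3 84.8] tool z [ 0.418 -0.002 -0.908] tool x [ 0.003  1.    -0.001] F [-17.25  -0.34   9.61]
wrist red_toggle_tip 0.96 sx 8.0 sy 5.1 z 94.0
wrist red_guard_lip 0.95 sx 71.5 sy 2.9 z 129.8
scene red_toggle_tip 0.35 sx 76.8 sy -346.8 z 116.3
scene red_guard_lip 0.83 sx 70.7 sy 7.2 z 115.4
side red_guard_lip 0.73 sx 56.5 sy -30.7 z 112.7
```

The force rose to about 17 N, so the toggle is at its back stop. Back off right away, rise, straighten the tool and go behind the guard.

Emit:
{"name": "move_arm", "arguments": {
  "increments": [
    [[0,-1.8,-0.85,0,0,0,0],[0,-1.8,-0.85,0,0,0,0],[0,2.5,-5.5,0,0,0,0],[0,2.5,-5.5,0,0,0,0],[0,0,0,8.3,0,0,0],[0,0,0,8.3,0,0,0],[0,0,-0.5,8.4,0,0,0],[0,0,0,0,0,0,0],[0,0,0,0,0,0,0]]
  ]
}}

```text
time_s: 13.42
position: [0.458, 0.2169, 0.3678]
orientation: [0.001, 0.799, 0.602, 0.001]
contact_force: [-0.1, 0.4, -0.8]
width: 0.0002
grip_force: 0.0
```

```bash
python3 t.py
```

```text
t 13.425 tip s mm [-114.3   -0.3  194.8] tool z [ 0.002 -0.    -1.   ] tool x [ 0.001  1.    -0.   ] F [-0.22  0.38 -0.83]
wrist red_toggle_tip 0.86 sx 8.5 sy 0.2 z 91.1
wrist red_guard_lip 0.92 sx 70.6 sy -10.5 z 119.4
scene red_guard_lip 0.58 sx 71.0 sy 8.9 z 115.4
side red_guard_lip 0.88 sx 55.5 sy -28.9 z 113.5
```

Emit:
{"name": "move_arm", "arguments": {
  "increments": [
    [[0,5.5,0,0,0,0,0],[0,5.5,0,0,0,0,0],[0,5.5,0,0,0,0,0],[0,5.5,0,0,0,0,0],[0,0,0,0,0,0,0],[0,0,2.5,0,0,0,0],[0,0,2.5,0,0,0,0],[0,0,0,0,0,0,0]]
  ]
}}

```text
time_s: 14.88
position: [0.6684, 0.1564, 0.3151]
orientation: [-0.001, 0.799, 0.602, -0.003]
contact_force: [0.2, 0.3, -0.3]
width: 0.0001
grip_force: 0.0
```

```bash
python3 t.py
```

```text
t 14.875 tip s mm [103.4  -1.  142.1] tool z [-0.005 -0.002 -1.   ] tool x [ 0.001  1.    -0.002] F [ 0.08  0.35 -0.33]
wrist red_toggle_tip 0.51 sx 12.7 sy -1.7 z 95.9
wrist red_guard_lip 0.86 sx 62.0 sy 1.6 z 123.1
scene red_guard_lip 0.91 sx 69.2 sy 20.0 z 108.1
side red_guard_lip 0.73 sx 53.6 sy -29.9 z 114.0
```

Emit:
{"name": "move_arm", "arguments": {
  "increments": [
    [[0,-0.7,0,0,0,0,0],[0,-0.7,0,0,0,0,0],[0,-0.7,0,0,0,0,0],[0,-0.7,0,0,0,0,0],[0,-0.7,0,0,0,0,0],[0,-0.7,0,0,0,0,0],[0,-0.7,0,0,0,0,0]]
  ]
}}

```text
time_s: 16.2
position: [0.6219, 0.1699, 0.3173]
orientation: [-0.0, 0.799, 0.602, -0.001]
contact_force: [0.3, 0.2, 0.6]
width: -0.0002
grip_force: 0.1
```

```bash
python3 t.py
```

```text
t 16.2 tip s mm [ 55.7  -0.5 144.3] tool z [-0.001 -0.001 -1.   ] tool x [ 0.001  1.    -0.001] F [0.23 0.26 0.61]
wrist red_toggle_tip 0.68 sx 10.7 sy 0.5 z 95.7
wrist red_guard_lip 0.85 sx 47.4 sy 19.8 z 131.0
scene red_guard_lip 0.85 sx 51.1 sy 15.7 z 124.7
side red_guard_lip 0.69 sx 38.2 sy -29.3 z 115.4
```

Emit:
{"name": "move_arm", "arguments": {
  "increments": [
    [[0,-0.7,0,0,0,0,0],[0,-0.7,0,0,0,0,0],[0,-0.7,0,0,0,0,0],[0,-0.7,0,0,0,0,0],[0,-0.7,0,0,0,0,0],[0,0,0,0,0,0,0],[0,0,0,0,0,0,0]]
  ]
}}

```text
time_s: 17.52
position: [0.5891, 0.1794, 0.3182]
orientation: [0.0, 0.799, 0.602, 0.0]
contact_force: [-0.1, 0.2, 0.7]
width: 0.0002
grip_force: 0.0
```

```bash
python3 t.py
```

```text
t 17.525 tip s mm [ 21.8  -0.3 145.2] tool z [ 0.  0. -1.] tool x [0.001 1.    0.   ] F [-0.13  0.18  0.72]
wrist red_guard_lip 0.75 sx -3.4 sy 9.2 z 122.8
scene red_guard_lip 0.6 sx 4.2 sy 15.8 z 117.1
side red_guard_lip 0.63 sx -2.5 sy -23.4 z 113.4
```

The guard seems to have dropped. I rise clear and check.

Emit:
{"name": "move_arm", "arguments": {
  "increments": [
    [[0,0,-4,0,0,0,0],[0,0,-6,0,0,0,0],[-5,0,-1.3,0,0,0,0],[0,0,0,0,0,0,0],[0,0,0,0,0,0,0]]
  ]
}}

```text
time_s: 18.6
position: [0.5752, 0.1313, 0.4306]
orientation: [-0.0, 0.799, 0.602, -0.0]
contact_force: [0.4, 0.2, -0.3]
width: -0.0005
grip_force: 0.0
```

```bash
python3 t.py; python3 - <<'E'
from h import *
c=vision.read_camera('wrist')
p=np.load('pose.npy'); k,n=np.cos(p[2]),np.sin(p[2])
for t in ['red_guard']:
    m=vision.cut_out(c,t)[0]['region']; ys,xs=np.nonzero(m); bx=cv2.boxPoints(cv2.minAreaRect(np.c_[xs,ys].astype(np.float32)))
    d=back(c,bx,.114)[:,:2]-p[:2]; print(m.sum(),np.round(1e3*np.c_[d@[k,n],d@[-n,k]]).tolist())
c=vision.read_camera('scene'); c2=vision.read_camera('side')
for t in ['blue_guard','dish_stack','dish','marker','tube_rack','reagent','tape_roll']:
    print(t,[np.round(r['centre'],3).tolist() for q in (c,c2) for r in vision.spot_in(q,t)[:1]])
s0=cv2.imread('pics/s.png')[:,:,::-1].astype(int); d=cv2.imread('pics/d.png')[:,:,::-1].astype(int)
red=lambda i:(i[...,0]>120)&(i[...,1]<60)&(i[...,2]<60)
for a,b in((s0,c['image'].astype(int)),(d,c2['image'].astype(int))):
    for i in(a,b):
        ys,xs=np.nonzero(red(i)[140:230,230:345]); print(len(xs),xs.mean()+230,ys.mean()+140,xs.min()+230,ys.min()+140)
E
```

```text
t 18.6 tip s mm [ 21.5 -50.3 257.6] tool z [-0.001  0.    -1.   ] tool x [0.001 1.    0.   ] F [ 0.31  0.26 -0.27]
wrist red_guard_lip 0.74 sx -5.1 sy 2.6 z 114.3
scene red_guard_lip 0.65 sx 1.4 sy 8.3 z 116.8
side red_toggle_tip 0.49 sx -1.8 sy -39.3 z 62.7
side red_guard_lip 0.68 sx -5.8 sy -25.7 z 113.3
5267 [[-47.0, 33.0], [33.0, 33.0], [34.0, -32.0], [-52.0, -32.0]]
blue_guard [[0.549, -0.169, 0.115], [0.54, -0.194, 0.113]]
dish_stack [[0.425, 0.013, 0.044], [0.405, -0.018, 0.046]]
dish [[0.37, 0.262, 0.017], [0.354, 0.246, 0.012]]
marker [[0.584, 0.393, 0.067], [0.534, -0.216, 0.065]]
tube_rack [[0.807, -0.061, 0.063], [0.773, -0.088, 0.066]]
reagent [[0.58, 0.395, 0.069], [0.555, 0.371, 0.064]]
tape_roll [[0.536, -0.406, 0.037], [0.519, -0.434, 0.048]]
395 317.1215189873418 205.79493670886075 301 195
387 317.13436692506457 205.6124031007752 301 195
268 254.52985074626866 149.05597014925374 243 143
264 254.5189393939394 148.90151515151516 243 143
```

The guard matches its initial closed image to sub-pixel, the toggle reads on, and nothing else has moved.

```bash
python3 -c "
from cell import manip
print(manip.hand_in())"
```

```text
the job is handed in; nothing more can be done
None
```

The red supply's toggle is pushed to its back stop (on) and its guard is shut over it; the blue supply and the loose things show no movement in the images, except the marker, which the final check did not detect. The job is handed in, but no verdict came back.

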